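# Walk the tall steel case onto the rubber strip

### The arm

A 6-joint arm with a two-finger parallel gripper is mounted at the origin on the work surface. World frame = base frame: x ahead of the robot, y to its left, z up, the work surface at z = 0. Lengths are in m, angles in rad, forces in N, time in s.
With the tool pointing down it reaches from about 0.225 to 0.875 m from the base axis. Payload 3.4 kg.
Tool frame: the origin (TCP) lies at the very end of the fingers, on their centre line; the grasp point (between the pads) lies 19 mm behind it; z points along the fingers, y is the direction in which the jaws open and shut (so a half turn about z gives the same grasp; the last joint's range is limited). The gripper opens to 85 mm and grips with 20 to 120 N. Pads are 22 mm wide; open, the fingers measure 114 mm over their backs; the gripper's body (76 mm by 85 mm) begins 54 mm behind the grasp point. The pads swing forward as they close: fully open they stand 13 mm farther back than shut.
Start: joints at [-1.377, 0.276, 1.505, -0, 1.361, -0.121], TCP at [0.178, -0.547, 0.231] pointing down, gripper open.
Joint ranges: [-2.89, 2.89], [-0.75, 2.08], [0.22, 2.7], [-1.18, 4.32], [0.11, 2.71], [-2.7, 2.7]. Speed limits (rad/s): [2.57, 2.57, 3.14, 3.14, 3.14, 3.14].

### API

Orientations are given as a unit quaternion [w, x, y, z].
In Python, from rig import get_state, get_image, calibration, sign_off gives the robot as it stands. The module is installed in compiled form; this text tells all that it offers.
- The arm moves only by the tool drive_tool, never from a script. Its argument "targets" is one flat list of numbers, 7 for each row, row after row: the turn, a rotation vector about the tool's x, y, z in degrees, then the shift along the tool's x, y, z in mm, then the opening, from 0 (shut) to 1 (fully open). In form: [wx, wy, wz, tx, ty, tz, fingers, wx, wy, wz, tx, ty, tz, fingers, ...]. A call has 1 to 12 rows; each row shifts and turns the commanded pose from where the row before left it, along the tool's axes as they then stand; what a row does not reach is not made up. A row lasts 1/8 s, in which the tool goes at most 62.5 mm and 10.7 degrees, less where a joint would pass 70% of its speed; a pose out of reach is approached as far as the arm can. A call is refused whole if a number of a shift passes 62.5 or a number of a turn 10.7, either way. A call with a gripper value outside its range is refused whole. The fingers move at their own pace and stop on an object; "grip_force" is the grip in N (left out, the last holds). Time passes only in rows, so rows that do not move let the fingers close. It gives the time, the measured TCP pose, the force and the opening at its end, in the units of the state.
- get_state(): the state, without advancing time (a new reading comes with each control period).
- get_image(name): name is "side" or "top"; returns the picture (480x640x3 uint8, red, green, blue); there is no depth.
- calibration(name): a dict with "mtx" (3x3 intrinsics, pixels), "world_to_cam" (4x4, takes a point from world to camera coordinates). Camera axes: x right, y down, z forward; pixel columns grow to the right and rows downward; lengths in m; the calibration is good to about 2 mm. A picture is of the moment at which its call begins. calibration takes no time and is no camera call.
- sign_off(): hands the job in, once; it reports no verdict.
The state is a dict: "clock": time; "qpos": joint angles; "qd": joint speeds; "effort": joint torques, N m; "position": TCP position; "ee_rot": TCP orientation; "contact_force": force on the tool from outside, world axes, zero at the start; "moment": the same for the moment, N m; "width": finger opening in m.
Only numpy, scipy, OpenCV 4.12 (cv2) and the standard library are available. Lean on these libraries where they do the work, as an engineer would, in place of code of your own. Each camera call takes 0.05 s, during which the arm holds its last target.

### The job

Walk the taller of the two grey steel cases away from you onto the black rubber strip in two steps: hold it by the grip on top, tip it up onto one of its two side feet, swing the raised foot forward onto the strip while the other foot stays where it is, and set it down; then tip it onto that foot and swing the other one up beside it. The grip is not to be trusted with the whole weight, so one foot must always stay down: never lift the case clear, and do not let it topple. Leave it standing upright with both feet wholly on the strip, and let go.

Things in the scene. Friction and masses are not known exactly. Their poses are not given: they have to be found in the camera images.
- case_grip (a point): Middle of the black grip bar on the taller grey case, 220 mm above its underside. Bar: 84 mm along x, 26 wide (y), 36 high, flat sides, underside 28 mm above the lid. Case: 160 mm wide (y), 90 deep (x), 256 high in all, 0.8 kg; the shorter case (156 high) is a bystander. Axes are the case's: x front to back (about away from the robot), y to its left seen from the robot, z up.
- foot_left (a point): Outer lower edge of the case's left (+y) rubber foot, at mid-length: 80 mm to +y of the case's middle, height 0 when standing. The foot is 56 mm long (x), 18 wide (y), 12 high, its outer face flush with the case's side; the case pivots on this edge when tipped to its left. Axes as the case's.
- foot_right (a point): Outer lower edge of the case's right (-y) rubber foot, at mid-length: 80 mm to -y of the case's middle, height 0 when standing; otherwise like the left foot. Axes as the case's.
- strip: Flat black rubber anti-slip strip, flush with the table, beyond the cases seen from the robot; 96 mm wide (x), 840 mm long (y). Origin at its middle on the table surface; x points away from the robot, y along the strip. At the start the feet stand 80 to 116 mm short of its centre line.
Not all that is in view belongs to the job. What is shaped like the part that bears case_grip but purple is not meant.

How it is judged:
By the outcome, as a careful person would: the job done as asked, in the order asked, and still so for the second after the job is handed in, with the robot touching nothing.
It also fails if it takes over 42 s, if anything falls off the work surface, if the arm or the gripper's body presses on something with over 40 N, if the wrist force passes 120 N, or if a joint passes its speed limit or range.

## Working session

There is one attempt and no reset: what is moved stays moved. The work goes in short steps, Python scripts to look and compute and a tool call to move; the robot and the scene stay as the last step left them, time stands still between calls to the robot, and variables do not carry over. Pictures are saved under pics/ and viewed, and the job is handed in when it is done.

Besides the shell and the picture viewer there is one more tool, called after "Call:" by a JSON object that holds its "api" and its "payload". drive_tool: Moves the arm, as the interface text tells. Its arguments: {"type":"object","properties":{"targets":{"type":"array"},"grip_force":{"type":"number"}},"required":["targets"]}

```bash
mkdir -p pics
python3 - <<'E'
from rig import *
import cv2,numpy as np
for n in("side","top"):
    im=get_image(n);cv2.imwrite(f"pics/{n}0.png",im[:,:,::-1]);c=calibration(n);print(n,np.round(c["mtx"],1).tolist(),np.round(c["world_to_cam"],4).tolist())
s=get_state();print(s)
E
```

```text
side [[499.6, 0.0, 318.4], [0.0, 499.6, 242.6], [0.0, 0.0, 1.0]] [[0.882, 0.4709, -0.0153, -0.3608], [0.2828, -0.5552, -0.7822, -0.0073], [-0.3769, 0.6856, -0.6229, 1.2765], [0.0, 0.0, 0.0, 1.0]]
top [[434.3, 0.0, 317.7], [0.0, 434.3, 238.9], [0.0, 0.0, 1.0]] [[0.004, -1.0, 0.0013, -0.0335], [-0.9951, -0.0041, -0.0984, 0.4424], [0.0984, -0.0009, -0.9951, 0.9956], [0.0, 0.0, 0.0, 1.0]]
{'clock': 0.1, 'qpos': array([-1.37697422e+00,  2.76571161e-01,  1.50601143e+00,  2.78328040e-05,
        1.36071431e+00, -1.21003140e-01]), 'qd': array([ 0.00247632, -0.00263236, -0.0025541 , -0.00072347, -0.00050149,
       -0.00034774]), 'effort': array([ 1.23424910e-03, -4.17700660e+01, -2.46404332e+01, -2.23580473e-04,
        5.80844018e-03,  1.93285729e-05]), 'position': array([ 0.17795981, -0.54627057,  0.23050179]), 'ee_rot': array([-8.52055856e-04,  9.87636292e-01,  1.56760415e-01, -1.74196507e-05]), 'contact_force': array([-0.2218957 ,  0.03055295,  0.19454607]), 'moment': array([ 0.0321783 , -0.04807455, -0.02834545]), 'width': 0.08532661234541114}
```

View pics/side0.png

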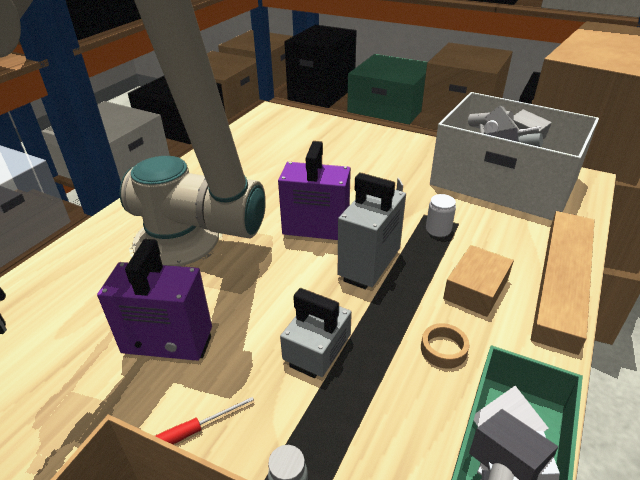

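View pics/top0.png

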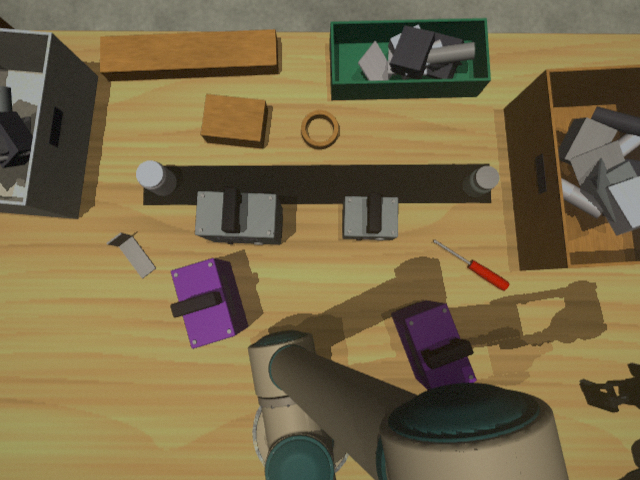

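Run:
```python
import cv2
a=cv2.imread("pics/top0.png")[150:270,120:420];cv2.imwrite("pics/ctop.png",cv2.resize(a,None,fx=2.6,fy=2.6,interpolation=cv2.INTER_CUBIC))
a=cv2.imread("pics/side0.png")[160:300,310:470];cv2.imwrite("pics/cside.png",cv2.resize(a,None,fx=4,fy=4,interpolation=cv2.INTER_CUBIC))
```

```text
(no output)
```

View pics/ctop.png

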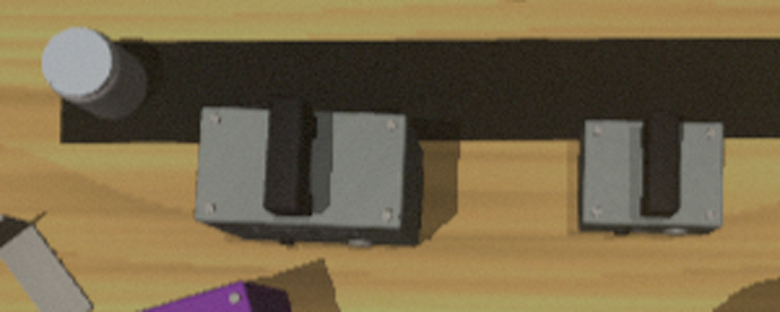

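View pics/cside.png

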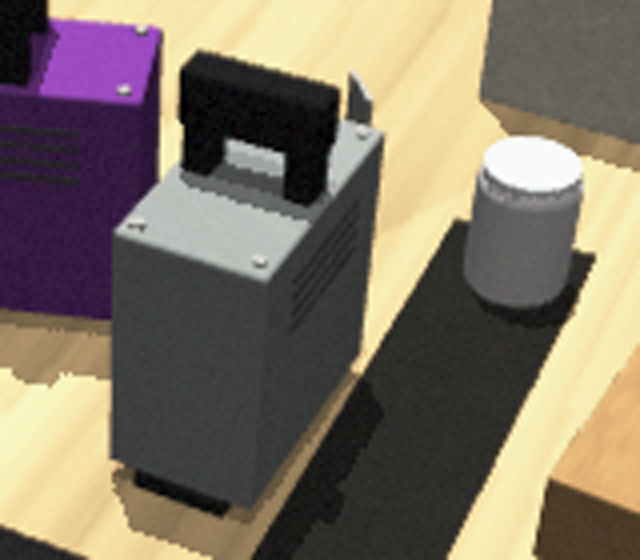

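```bash
cat > h.py <<'E'
from rig import *
import cv2,numpy as np
from scipy.spatial.transform import Rotation as R
C={n:calibration(n) for n in("side","top")}
def P(n): return C[n]["mtx"]@C[n]["world_to_cam"][:3]
def tri(t,s):
    X=cv2.triangulatePoints(P("top"),P("side"),np.array(t,float).reshape(2,1),np.array(s,float).reshape(2,1))[:,0];return X[:3]/X[3]
def plane(n,p,z):
    M=P(n);H=np.c_[M[:,:2],M[:,2]*z+M[:,3]];v=np.linalg.solve(H,[p[0],p[1],1]);return v[:2]/v[2]
def proj(n,X):
    v=P(n)@np.r_[X,1];return v[:2]/v[2]
def T(p): return np.array(p)/2.6+[120,150]
def S(p): return np.array(p)/4+[310,160]
E
python3 - <<'E'
from h import *
np.set_printoptions(precision=4,suppress=True)
print("far-y",tri(T((405,115)),S((268,280))));print("near-y",tri(T((405,228)),S((113,235))));print("far+y",tri(T((203,108)),S((383,135))))
for z in(.174,.192):
    c=np.array([plane("top",T(p),z) for p in((203,108),(405,115),(405,228),(196,220))]);print(z,c.tolist(),c.mean(0),[np.linalg.norm(c[i]-c[i-1]) for i in range(4)])
for z in (.238,.256):
    print("bar",z,[plane("top",T(p),z) for p in((271,97),(306,97),(302,214),(265,212))],[plane("side",S(p),z) for p in((197,52),(340,87),(325,97),(180,66))])
# strip edges
print("strip",[plane("top",p,0) for p in((143.5,204.5),(340,202),(340,165.5),(490,203),(490,165),(200,165.5))])
print("foot -y side: ",[plane("side",S(p),0) for p in((138,487),(226,515))])
E
```

```text
far-y [0.5178 0.0532 0.1727]
near-y [0.4304 0.0524 0.1727]
far+y [0.5221 0.2099 0.1705]
0.174 [[0.5222649521713344, 0.20936125046206666], [0.5174403378075734, 0.05303095975112687], [0.42960477325662255, 0.05184276682645654], [0.435096331325371, 0.2120097473494004]] [0.4761 0.1316] [np.float64(0.08720884700504611), np.float64(0.15640472082877152), np.float64(0.08784360080512686), np.float64(0.16026109590246634)]
0.192 [[0.5185021527357105, 0.20433735184410207], [0.5137784747046711, 0.05127766579665401], [0.42778052847921766, 0.05011433119792222], [0.43315719700642047, 0.20693043921206777]] [0.4733 0.1282] [np.float64(0.08538434031209931), np.float64(0.15313255900390452), np.float64(0.08600581435219706), np.float64(0.15690825439458428)]
bar 0.238 [array([0.5171, 0.143 ]), array([0.5172, 0.1179]), array([0.4328, 0.1189]), array([0.4341, 0.1452])] [array([0.4366, 0.1399]), array([0.5169, 0.1409]), array([0.5136, 0.1284]), array([0.4346, 0.1229])]
bar 0.256 [array([0.5132, 0.1391]), array([0.5133, 0.1146]), array([0.4308, 0.1155]), array([0.432 , 0.1412])] [array([0.4487, 0.1119]), array([0.5263, 0.1128]), array([0.5231, 0.1008]), array([0.4467, 0.0954])]
strip [array([0.5263, 0.3885]), array([ 0.5345, -0.0853]), array([ 0.6245, -0.0854]), array([ 0.5336, -0.4474]), array([ 0.6274, -0.4507]), array([0.623 , 0.2553])]
foot -y side:  [array([0.4481, 0.0537]), array([0.5021, 0.0555])]
```

Candidates: the taller grey case's bar (top 232,210, side 375,190), the shorter grey case's (top 375,212), and the purple ones (top 197,305 and 447,352). I choose the taller grey. Its lid triangulates to z=0.173 and its bar centre to about (0.475, 0.131, 0.220). The bar measures 26×84 mm and the lid about 160×88 mm, which match the sizes given.

```bash
cat >> h.py <<'E'
def pose():
    s=get_state();q=s["ee_rot"];return R.from_quat(np.r_[q[1:],q[0]]),s["position"],s
def Rtool(yaw): # tool x at yaw, pointing down
    return R.from_euler("z",yaw,degrees=True)*R.from_euler("x",180,degrees=True)
def delta(R0,p0,R1,p1):
    return (R0.inv()*R1).as_rotvec(degrees=True),R0.inv().apply(np.array(p1)-p0)*1000
E
python3 - <<'E'
from h import *
np.set_printoptions(precision=3,suppress=True)
r,p,s=pose();print(p)
print(delta(r,p,Rtool(-1.6),[.475,.1315,.34]))
E
```

```text
[ 0.178 -0.546  0.231]
(array([-0.098,  0.003, 19.638]), array([ 492.335, -552.667, -108.451]))
```

Call:
{"api": "drive_tool", "payload": {"targets": [0, 0, 0, 0, 0, -37, 1, 0, 0, 0, 0, 0, -37, 1, 0, 0, 0, 0, 0, -34, 1, 0, 0, 0, 40, -44, 0, 1, 0, 0, 0, 40, -44, 0, 1, 0, 0, 0, 40, -44, 0, 1, 0, 0, 0, 40, -44, 0, 1, 0, 0, 0, 40, -44, 0, 1, 0, 0, 0, 40, -44, 0, 1, 0, 0, 0, 40, -44, 0, 1, 0, 0, 0, 40, -44, 0, 1, 0, 0, 0, 40, -44, 0, 1], "grip_force": 60}}

```text
clock: 1.6
position: [0.398, -0.0569, 0.3392]
ee_rot: [0.0, 0.988, 0.157, 0.0]
contact_force: [1.2, 0.1, -0.1]
width: 0.0854
```

Run:
```python
from h import *
np.set_printoptions(precision=3,suppress=True)
r,p,s=pose();print(p,s["clock"])
print(delta(r,p,Rtool(-1.6),[.475,.1315,.28]))
```

```text
[ 0.398 -0.057  0.339] 1.6
(array([ 0.023, -0.015, 19.629]), array([ 131.516, -155.317,   59.112]))
```

Call:
{"api": "drive_tool", "payload": {"targets": [0, 0, 0, 33, -39, 0, 1, 0, 0, 0, 33, -39, 0, 1, 0, 0, 0, 33, -39, 0, 1, 0, 0, 0, 32.5, -38.3, 0, 1, 0, 0, 9.8, 0, 0, 0, 1, 0, 0, 9.8, 0, 0, 20, 1, 0, 0, 0, 0, 0, 20, 1, 0, 0, 0, 0, 0, 0, 1]}}

```text
clock: 2.6
position: [0.4735, 0.1295, 0.2976]
ee_rot: [0.0, 1.0, -0.014, -0.002]
contact_force: [0.3, 0.3, -0.8]
width: 0.0853
```

Run:
```python
from h import *
np.set_printoptions(precision=3,suppress=True)
r,p,s=pose();print(p,s["clock"],s["contact_force"],s["qpos"])
print(delta(r,p,Rtool(-1.6),[.475,.1315,.198]))
for n in("side","top"):
    im=get_image(n);cv2.imwrite(f"pics/{n}1.png",im[:,:,::-1])
```

```text
[0.473 0.13  0.298] 2.6 [ 0.266  0.315 -0.756] [ 0.125  0.118  1.548 -0.     1.48   1.723]
(array([0.044, 0.243, 0.051]), array([ 1.919, -2.084, 99.554]))
```

View pics/side1.png

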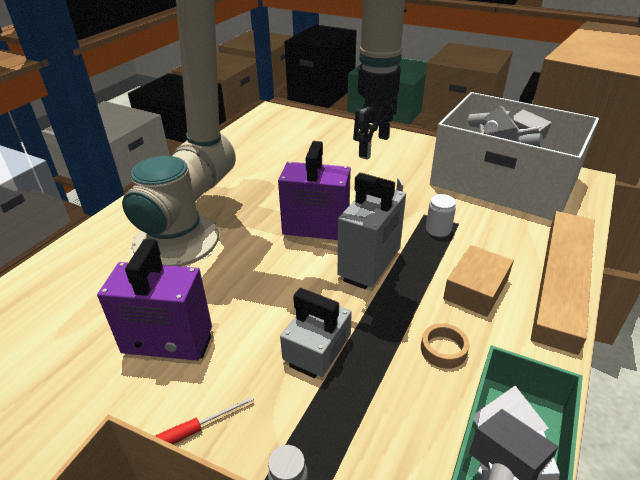

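The gripper hangs directly above the grey bar (fingers at side 372,145, bar at 375,187). Descending.

Call:
{"api": "drive_tool", "payload": {"targets": [0, 0.2, 0, 1.9, -2.1, 25, 1, 0, 0, 0, 0, 0, 25, 1, 0, 0, 0, 0, 0, 25, 1, 0, 0, 0, 0, 0, 14, 1, 0, 0, 0, 0, 0, 9, 1, 0, 0, 0, 0, 0, 1, 1, 0, 0, 0, 0, 0, 0, 1]}}

```text
clock: 3.58
position: [0.4775, 0.1317, 0.201]
ee_rot: [-0.0, 1.0, -0.014, 0.002]
contact_force: [0.6, -0.0, -0.4]
width: 0.0858
```

Run:
```python
from h import *
np.set_printoptions(precision=3,suppress=True)
r,p,s=pose();print(p,s["clock"],s["contact_force"])
print(delta(r,p,Rtool(-1.6),[.475,.1315,.198]))
im=get_image("side")[120:300,290:450];cv2.imwrite(f"pics/side2.png",cv2.resize(im[:,:,::-1],None,fx=3,fy=3))
```

```text
[0.477 0.132 0.201] 3.575 [ 0.585 -0.01  -0.444]
(array([-0.01 , -0.286,  0.036]), array([-2.502,  0.295,  2.986]))
```

View pics/side2.png

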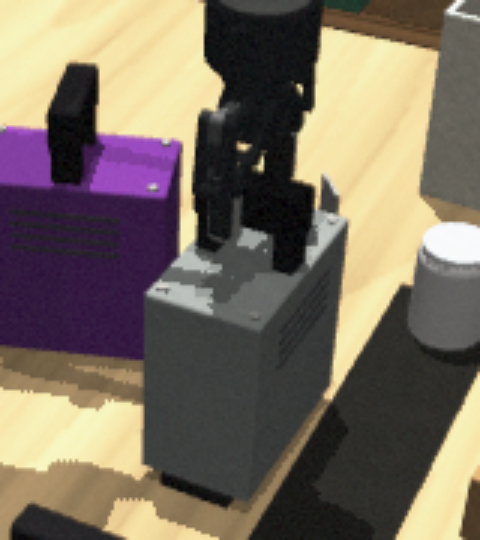

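The fingers straddle the bar, one on each side. Closing now.

Call:
{"api": "drive_tool", "payload": {"targets": [0, 0, 0, -1.5, 0, 2, 1, 0, 0, 0, 0, 0, 0, 0, 0, 0, 0, 0, 0, 0, 0, 0, 0, 0, 0, 0, 0, 0, 0, 0, 0, 0, 0, 0, 0, 0, 0, 0, 0, 0, 0, 0], "grip_force": 60}}

```text
clock: 4.38
position: [0.4755, 0.1323, 0.1984]
ee_rot: [-0.001, 1.0, -0.014, 0.002]
contact_force: [0.3, 3.0, 0.4]
width: 0.0255
```

Run:
```python
from h import *
np.set_printoptions(precision=3,suppress=True)
for i in range(1):
  r,p,s=pose();print(p,s["clock"],s["contact_force"],s["moment"],s["width"],r.as_euler("zyx",degrees=True))
im=get_image("side")[120:300,290:450];cv2.imwrite(f"pics/side3.png",cv2.resize(im[:,:,::-1],None,fx=3,fy=3))
r,p,s=pose();print(p,s["clock"],s["contact_force"],s["moment"],s["width"],r.as_euler("zyx",degrees=True))
```

```text
[0.476 0.132 0.198] 4.375 [0.348 2.955 0.441] [ 0.456  0.02  -0.054] 0.02552094407894498 [   1.574    0.218 -179.935]
[0.475 0.132 0.198] 4.425 [0.032 2.587 1.494] [ 0.487 -0.007 -0.036] 0.02513141290422412 [   1.571    0.214 -179.938]
```

View pics/side3.png

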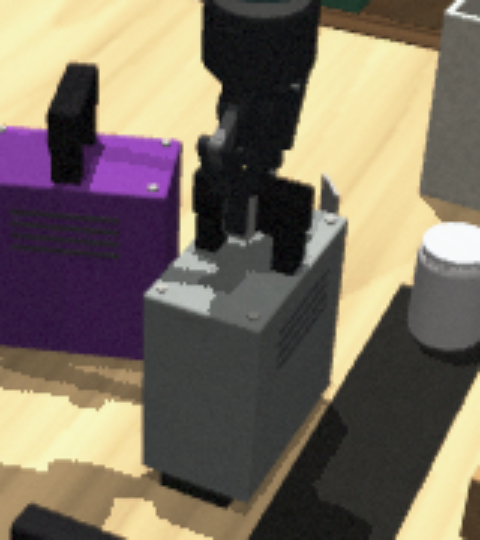

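```bash
cat >> h.py <<'E'
def tiprow(h,side,deg):
    """case tip toward side(+1 left,-1 right) by deg; tool frame x=case x,y=-case y,z=-case z; pivot in tool frame"""
    c=np.array([0,-80*side,h]);w=R.from_euler("x",-side*deg,degrees=True)
    return w.as_rotvec(degrees=True),c-w.apply(c)
def swingrow(h,side,tilt,deg):
    """swing by deg about world z through pivot of side; tool currently tilted with case"""
    c=np.array([0,-80*side,h]); up=R.from_euler("x",-side*tilt,degrees=True).inv().apply([0,0,-1])
    w=R.from_rotvec(up*deg,degrees=True);return w.as_rotvec(degrees=True),c-w.apply(c)
E
python3 - <<'E'
from h import *
np.set_printoptions(precision=3,suppress=True)
print(tiprow(198,1,1),tiprow(198,1,1.5));print(swingrow(198,1,9,4))
E
```

```text
(array([-1.,  0.,  0.]), array([ 0.   , -3.468, -1.366])) (array([-1.5,  0. ,  0. ]), array([ 0.   , -5.21 , -2.026]))
(array([ 0.   ,  0.626, -3.951]), array([ 3.351, -0.116, -0.018]))
```

Call:
{"api": "drive_tool", "payload": {"targets": [-1, 0, 0, 0, -3.5, -1.2, 0, -1, 0, 0, 0, -3.5, -1.3, 0, -1, 0, 0, 0, -3.5, -1.3, 0, 0, 0, 0, 0, 0, 0, 0]}}

```text
clock: 4.92
position: [0.4756, 0.1426, 0.2017]
ee_rot: [0.027, 1.0, -0.013, 0.001]
contact_force: [-0.1, -0.7, -2.4]
width: 0.0253
```

```bash
cat > st.py <<'E'
from h import *
import sys
np.set_printoptions(precision=3,suppress=True)
tag=sys.argv[1]
for n in("side","top"):
    im=get_image(n);cv2.imwrite(f"pics/{n}_{tag}.png",im[:,:,::-1])
    a=im[130:310,290:470] if n=="side" else im[130:270,130:330]
    cv2.imwrite(f"pics/{n}_{tag}c.png",cv2.resize(a[:,:,::-1],None,fx=3.2,fy=3.2))
r,p,s=pose();x=r.as_matrix()[:,0];y=r.as_matrix()[:,1]
print("p",p,"t",s["clock"],"F",s["contact_force"],"M",s["moment"],"w",s["width"],"yaw %.2f"%np.degrees(np.arctan2(x[1],x[0])),"pitch %.2f"%np.degrees(np.arcsin(x[2])),"tipL %.2f"%np.degrees(np.arcsin(y[2])*-1))
E
python3 st.py a
```

```text
p [0.476 0.142 0.202] t 5.025 F [ 1.473 -0.5   -3.273] M [ 0.13  -0.063  0.021] w 0.025636148710328682 yaw -1.53 pitch 0.18 tipL -3.02
```

View pics/side_ac.png

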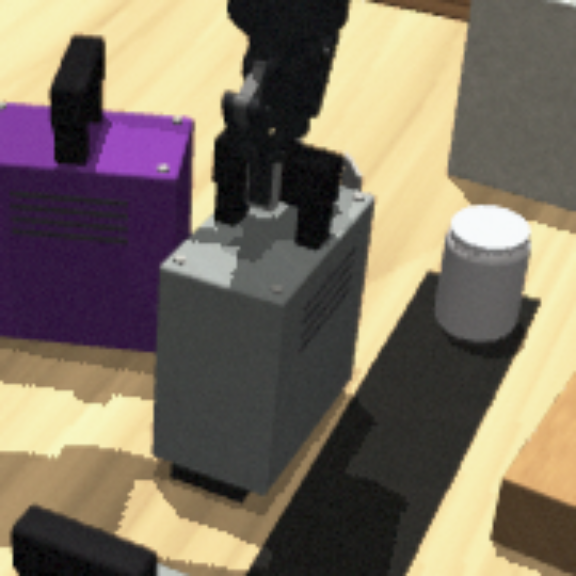

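It's tipping left as intended: the right foot (crop 210,485) is rising, and the grip carries 3.3 N, under half the 7.8 N weight. Continuing to about 9°.

Call:
{"api": "drive_tool", "payload": {"targets": [-1, 0, 0, 0, -3.5, -1.3, 0, -1, 0, 0, 0, -3.5, -1.4, 0, -1, 0, 0, 0, -3.5, -1.3, 0, -1, 0, 0, 0, -3.5, -1.4, 0, -1, 0, 0, 0, -3.5, -1.3, 0, -1, 0, 0, 0, -3.5, -1.3, 0, 0, 0, 0, 0, 0, 0, 0]}}

```text
clock: 5.9
position: [0.4763, 0.1645, 0.2078]
ee_rot: [0.079, 0.997, -0.013, 0.001]
contact_force: [-0.5, 0.1, -5.2]
width: 0.0251
```

```bash
python3 st.py b
```

```text
p [0.476 0.164 0.208] t 6.0 F [ 0.169  0.451 -5.2  ] M [ 0.427  0.029 -0.004] w 0.025175156246606083 yaw -1.55 pitch 0.20 tipL -8.97
```

View pics/side_bc.png

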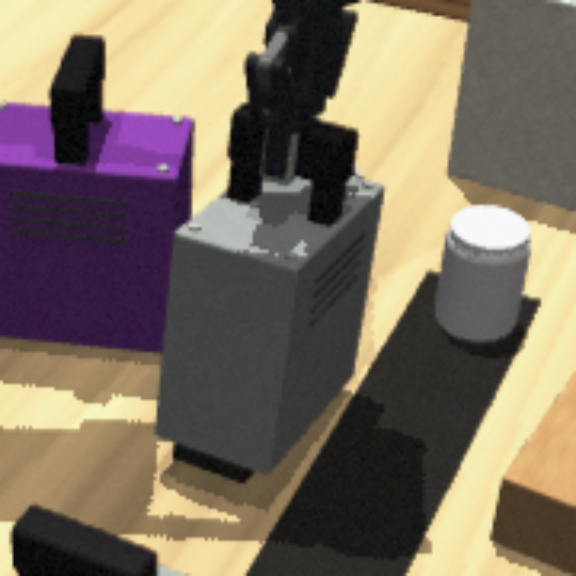

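View pics/top_bc.png

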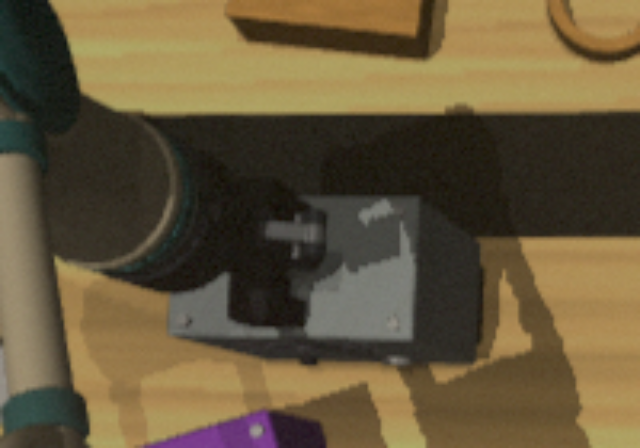

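The right foot is about 25 mm up (crop 210,460) and the case leans left 9°. Grip load is 5.2 N, so I'll ease down slightly and start the swing.

Call:
{"api": "drive_tool", "payload": {"targets": [0, 0, 0, 0, 0, 0.7, 0, 0, 0.55, -3.46, 2.93, -0.09, 0, 0, 0, 0.55, -3.46, 2.93, -0.09, 0, 0, 0, 0.55, -3.46, 2.93, -0.09, 0, 0, 0, 0.55, -3.46, 2.93, -0.09, 0, 0, 0, 0.55, -3.46, 2.93, -0.09, 0, 0]}}

```text
clock: 6.75
position: [0.4912, 0.1659, 0.2077]
ee_rot: [0.077, 0.987, 0.139, 0.013]
contact_force: [0.1, 0.3, -2.0]
width: 0.0251
```

```bash
python3 st.py c
```

```text
p [0.491 0.166 0.208] t 6.85 F [ 0.318  0.477 -0.534] M [0.609 0.164 0.088] w 0.02533603956697573 yaw 15.92 pitch 0.29 tipL -9.01
```

View pics/side_cc.png

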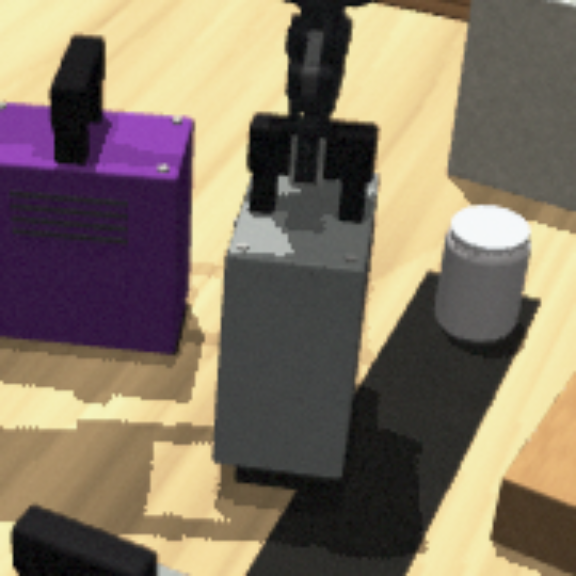

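View pics/top_cc.png

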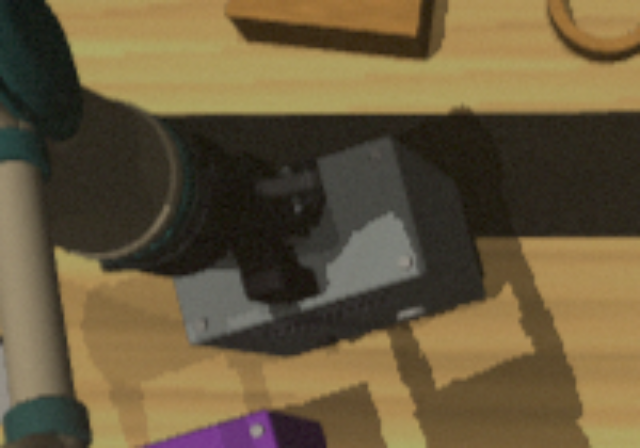

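The case has yawed to about 16°, with the right foot still raised (crop 290,475) and over the strip's near edge, and the pivot foot loaded. Continuing to about 38.5°.

Call:
{"api": "drive_tool", "payload": {"targets": [0, 0.59, -3.7, 3.16, -0.1, -0.1, 0, 0, 0.59, -3.7, 3.16, -0.1, 0, 0, 0, 0.59, -3.7, 3.16, -0.1, 0, 0, 0, 0.59, -3.7, 3.16, -0.1, 0, 0, 0, 0.59, -3.7, 3.16, -0.1, 0, 0, 0, 0.59, -3.7, 3.16, -0.1, 0, 0, 0, 0, 0, 0, 0, 0, 0]}}

```text
clock: 7.72
position: [0.5077, 0.1743, 0.2078]
ee_rot: [0.075, 0.942, 0.327, 0.028]
contact_force: [0.5, 1.4, 0.5]
width: 0.0257
```

```bash
python3 st.py d
```

```text
p [0.508 0.174 0.208] t 7.825 F [-0.374  0.169  1.154] M [0.604 0.479 0.03 ] w 0.025318082816841125 yaw 38.34 pitch 0.24 tipL -9.14
```

View pics/side_dc.png

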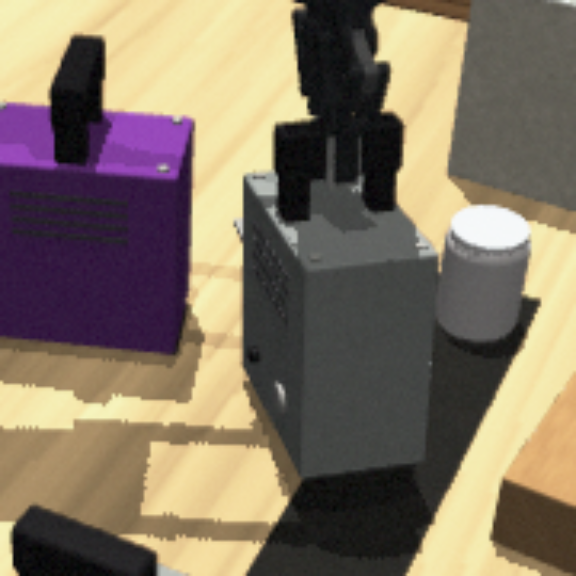

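View pics/top_dc.png

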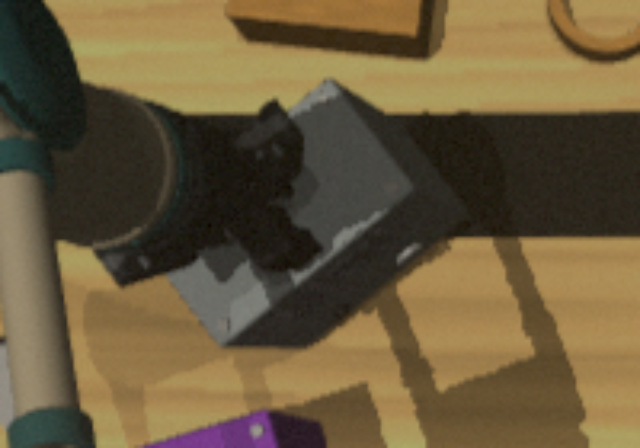

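The right foot is over the strip (side crop 365,480) at yaw 38.3°. Setting it down.

Call:
{"api": "drive_tool", "payload": {"targets": [1, 0, 0, 0, 3.48, 1.3, 0, 1, 0, 0, 0, 3.48, 1.3, 0, 1, 0, 0, 0, 3.48, 1.3, 0, 1, 0, 0, 0, 3.48, 1.3, 0, 1, 0, 0, 0, 3.48, 1.3, 0, 1, 0, 0, 0, 3.48, 1.3, 0, 1, 0, 0, 0, 3.48, 1.3, 0, 1, 0, 0, 0, 3.48, 1.3, 0, 1, 0, 0, 0, 3.48, 1.3, 0, 0, 0, 0, 0, 0, 0, 0]}}

```text
clock: 9.07
position: [0.5275, 0.1481, 0.1981]
ee_rot: [0.001, 0.944, 0.329, 0.001]
contact_force: [-0.4, 1.3, -3.5]
width: 0.0255
```

```bash
python3 st.py e
```

```text
p [0.527 0.148 0.198] t 9.175 F [-0.079  0.343 -4.547] M [ 0.033 -0.223  0.055] w 0.025155274497062764 yaw 38.46 pitch 0.11 tipL -0.20
```

View pics/side_ec.png

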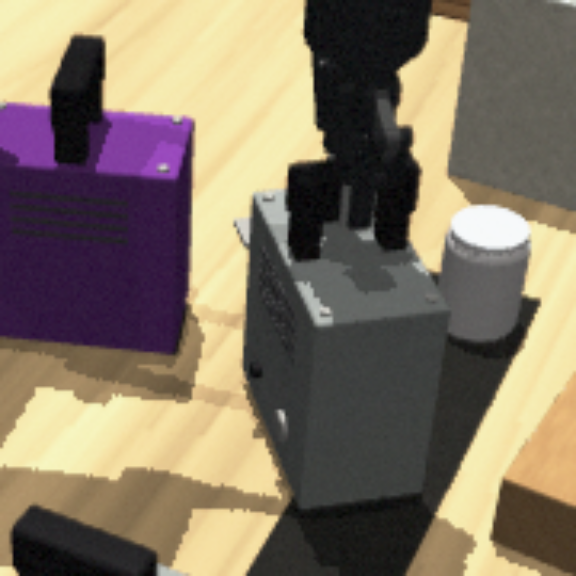

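View pics/top_ec.png

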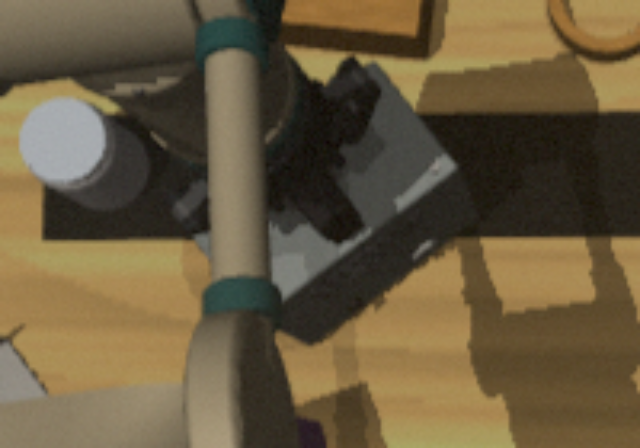

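Call:
{"api": "drive_tool", "payload": {"targets": [0.2, 0, 0, 0, 0.7, 0.7, 0, 0, 0, 0, 0, 0, 0.4, 0, 0, 0, 0, 0, 0, 0, 0]}}

```text
clock: 9.55
position: [0.5279, 0.1483, 0.1982]
ee_rot: [-0.001, 0.944, 0.329, 0.002]
contact_force: [-2.5, 0.5, 5.5]
width: 0.0253
```

```bash
python3 st.py f
python3 - <<'E'
from h import *
f=lambda p:np.array(p)/3.2+[290,130]
for q in((305,508),(420,490)): print(plane("side",f(q),.012))
print("pred", [ (np.array([.5275,.148])+R.from_euler("z",38.4,degrees=True).apply([x,-.080,0])[:2]) for x in(-.045,0,.045)])
E
```

```text
p [0.528 0.148 0.198] t 9.65 F [-2.79  -0.057  5.589] M [-0.377  0.253 -0.041] w 0.02555280855024835 yaw 38.45 pitch 0.20 tipL 0.00
[0.5437358  0.06279854]
[0.60831913 0.11634279]
pred [array([0.54192562, 0.05735287]), array([0.57719182, 0.08530452]), array([0.61245803, 0.11325617])]
```

View pics/side_fc.png

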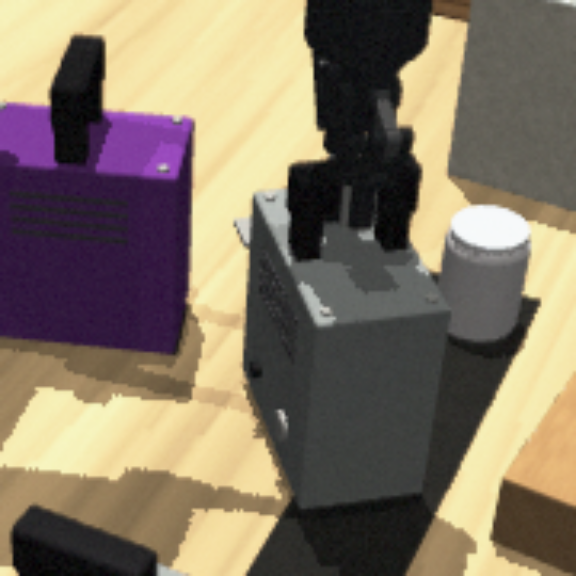

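Both feet are down: Fz is +5.6 N and the right foot edge sits at about (0.576, 0.088), mid-strip. Next I tip onto the right foot.

Call:
{"api": "drive_tool", "payload": {"targets": [1, 0, 0, 0, 3.5, -1.3, 0, 1, 0, 0, 0, 3.5, -1.4, 0, 1, 0, 0, 0, 3.5, -1.3, 0, 1, 0, 0, 0, 3.5, -1.4, 0, 1, 0, 0, 0, 3.5, -1.3, 0, 1, 0, 0, 0, 3.5, -1.4, 0, 1, 0, 0, 0, 3.5, -1.3, 0, 1, 0, 0, 0, 3.5, -1.4, 0, 1, 0, 0, 0, 3.5, -1.3, 0, 0, 0, 0, 0, 0, 0, 0]}}

```text
clock: 10.9
position: [0.5482, 0.1229, 0.2081]
ee_rot: [-0.076, 0.941, 0.328, -0.024]
contact_force: [-2.0, 1.3, 7.2]
width: 0.0252
```

```bash
python3 st.py g; python3 -c "
from h import *
print(swingrow(198,-1,9,-3.7))"
```

```text
p [0.548 0.123 0.208] t 11.0 F [-2.449  1.282  6.841] M [-0.219  0.374 -0.027] w 0.02533509025533945 yaw 38.42 pitch 0.22 tipL 9.07
(array([-0.        ,  0.57880752,  3.65444686]), array([ 3.10019941,  0.09890303, -0.0156647 ]))
```

View pics/side_gc.png

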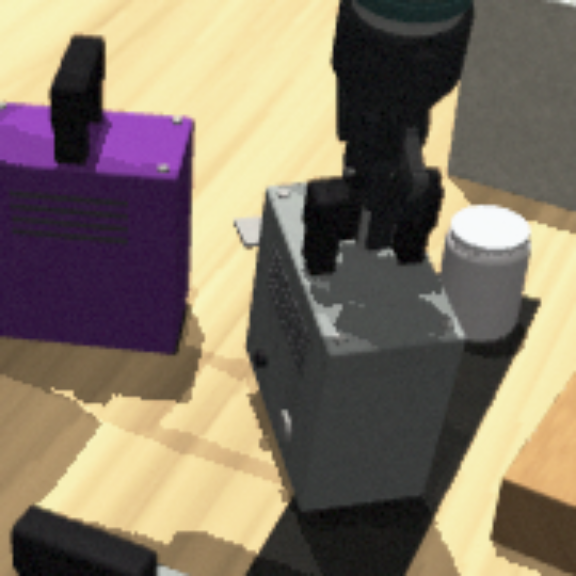

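View pics/top_gc.png

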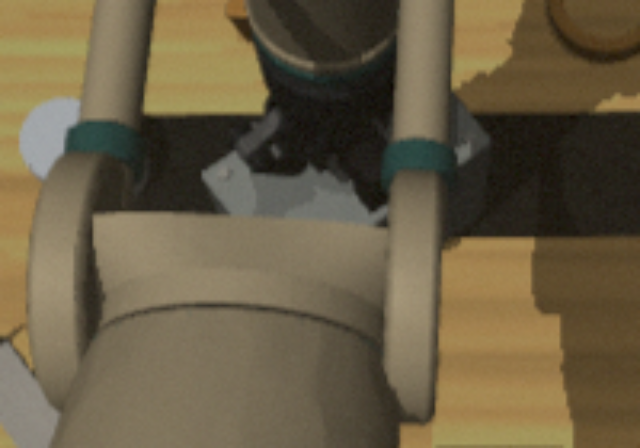

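The left foot is raised (rear corner at side crop 275,190 went up) and the right foot presses the strip with Fz +6.8 N. I'll ease up 0.7 mm and swing back halfway.

Call:
{"api": "drive_tool", "payload": {"targets": [0, 0, 0, 0, 0, -0.8, 0, 0, 0.59, 3.75, 3.18, 0.1, 0, 0, 0, 0.59, 3.75, 3.18, 0.1, 0, 0, 0, 0.59, 3.75, 3.18, 0.1, 0, 0, 0, 0.59, 3.75, 3.18, 0.1, 0, 0, 0, 0.59, 3.75, 3.18, 0.1, 0, 0]}}

```text
clock: 11.75
position: [0.5625, 0.1307, 0.208]
ee_rot: [-0.078, 0.983, 0.168, -0.012]
contact_force: [-2.2, 0.7, 3.2]
width: 0.0254
```

```bash
python3 st.py i
```

```text
p [0.562 0.131 0.208] t 11.85 F [-0.437  0.47   3.6  ] M [-0.255  0.008 -0.122] w 0.025254323528566807 yaw 19.45 pitch 0.19 tipL 9.08
```

View pics/side_ic.png

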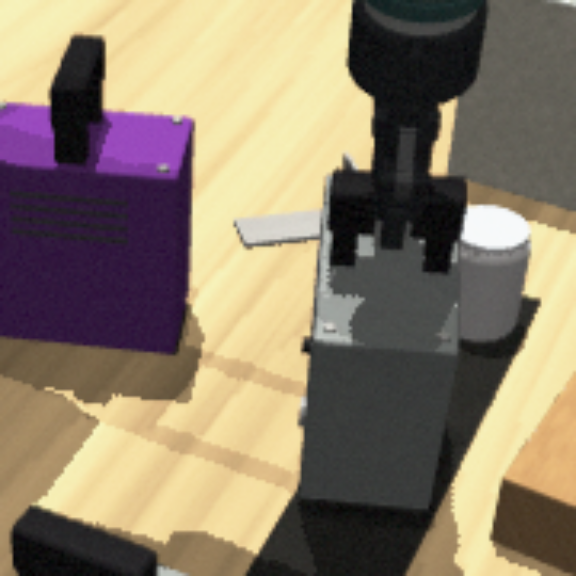

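Halfway: yaw is 19.5° and the right foot stays on the strip (crop 370,505), with Fz at +3.6 N. Finishing the swing.

Call:
{"api": "drive_tool", "payload": {"targets": [0, 0.59, 3.75, 3.18, 0.1, 0, 0, 0, 0.59, 3.75, 3.18, 0.1, 0, 0, 0, 0.59, 3.75, 3.18, 0.1, 0, 0, 0, 0.59, 3.75, 3.18, 0.1, 0, 0, 0, 0.59, 3.75, 3.18, 0.1, 0, 0, 0, 0, 0, 0, 0, 0, 0]}}

```text
clock: 12.6
position: [0.578, 0.1334, 0.2081]
ee_rot: [-0.08, 0.997, 0.005, 0.001]
contact_force: [-1.9, 0.5, 4.6]
width: 0.0251
```

```bash
python3 st.py j
```

```text
p [0.578 0.133 0.208] t 12.7 F [0.045 1.082 4.068] M [-0.405 -0.094 -0.068] w 0.025530219907084872 yaw 0.56 pitch 0.15 tipL 9.13
```

View pics/side_jc.png

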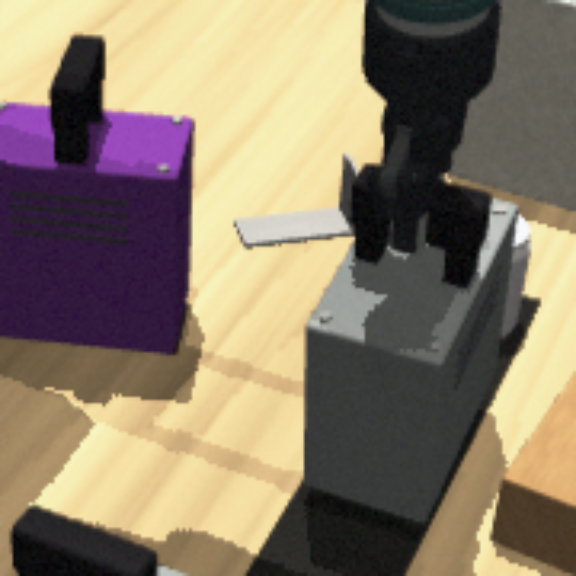

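View pics/top_j.png

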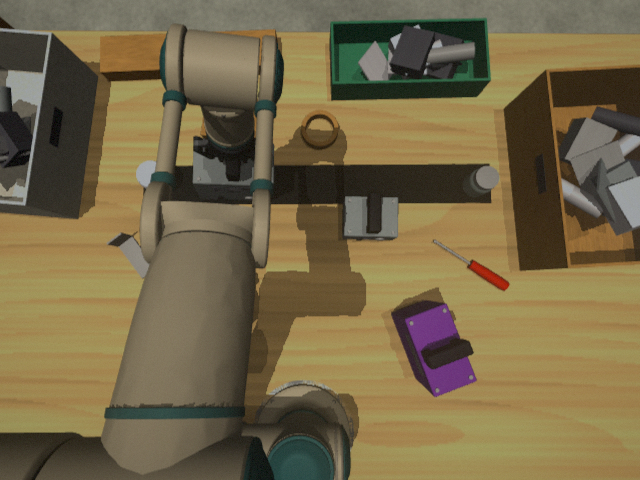

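Yaw is 0.6°, aligned with the strip, and the case stands on its right foot (crop 370,510). Setting the left foot down.

Call:
{"api": "drive_tool", "payload": {"targets": [-1, 0, 0, 0, -3.48, 1.3, 0, -1, 0, 0, 0, -3.48, 1.4, 0, -1, 0, 0, 0, -3.48, 1.3, 0, -1, 0, 0, 0, -3.48, 1.4, 0, -1, 0, 0, 0, -3.48, 1.3, 0, -1, 0, 0, 0, -3.48, 1.4, 0, -1, 0, 0, 0, -3.48, 1.4, 0, -1, 0, 0, 0, -3.48, 1.3, 0, -1, 0, 0, 0, -3.48, 1.4, 0, 0, 0, 0, 0, 0, 0, 0]}}

```text
clock: 13.95
position: [0.5772, 0.166, 0.1981]
ee_rot: [-0.001, 1.0, 0.005, 0.0]
contact_force: [1.3, -1.0, 0.6]
width: 0.0253
```

```bash
python3 st.py k
```

```text
p [0.577 0.166 0.198] t 14.05 F [1.858 0.047 1.02 ] M [-0.759 -0.604  0.113] w 0.025420538214117574 yaw 0.49 pitch 0.06 tipL 0.13
```

View pics/side_kc.png

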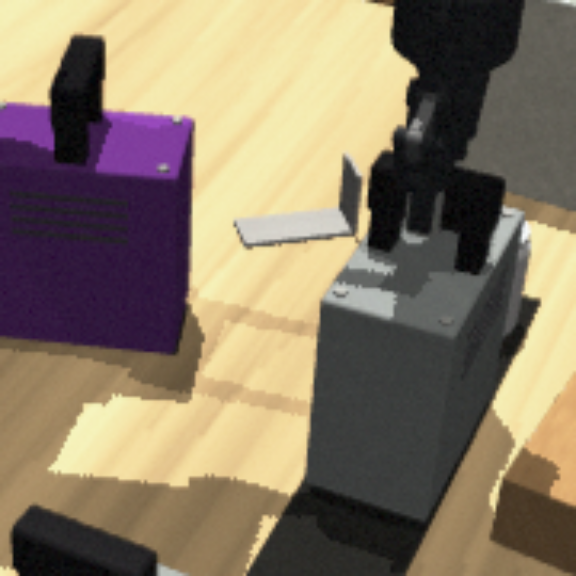

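Call:
{"api": "drive_tool", "payload": {"targets": [-0.3, 0, 0, 0, -1, 0.6, 0, 0, 0, 0, 0, 0, 0, 0]}}

```text
clock: 14.3
position: [0.5772, 0.1664, 0.198]
ee_rot: [0.002, 1.0, 0.004, 0.001]
contact_force: [0.5, -3.6, 3.0]
width: 0.0253
```

```bash
python3 st.py l
```

```text
p [0.577 0.166 0.198] t 14.4 F [ 1.538 -1.706  2.842] M [-0.599 -0.366  0.024] w 0.02533488221965371 yaw 0.44 pitch 0.07 tipL -0.17
```

View pics/top_lc.png

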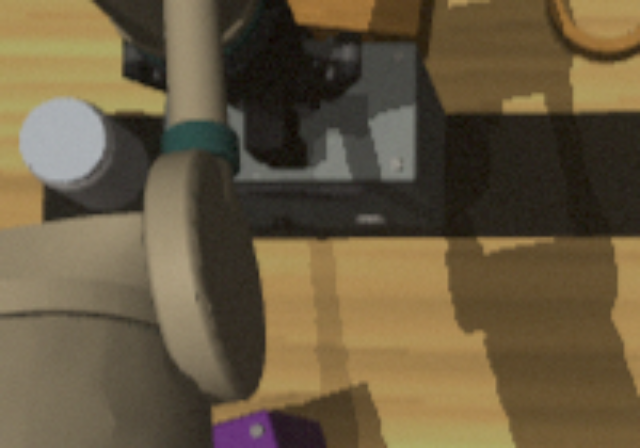

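View pics/side_lc.png

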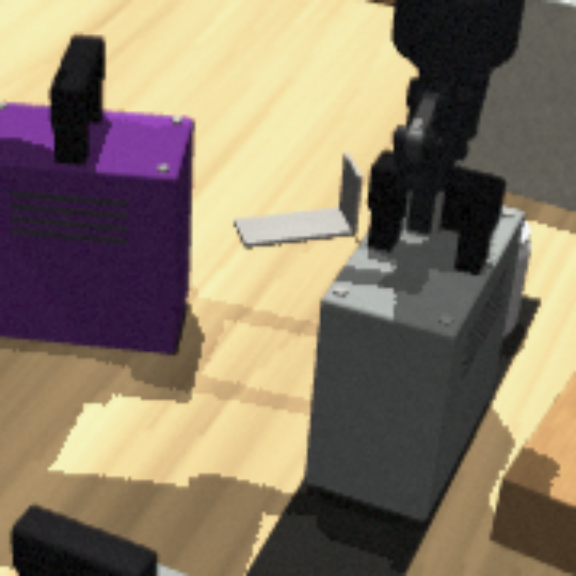

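The case stands upright and the near lower body edge sits inside the strip. Releasing and rising straight up.

Call:
{"api": "drive_tool", "payload": {"targets": [0, 0, 0, 0, 0, 0, 0.5, 0, 0, 0, 0, 0, 0, 1, 0, 0, 0, 0, 0, 0, 1, 0, 0, 0, 0, 0, 0, 1, 0, 0, 0, 0, 0, -10, 1, 0, 0, 0, 0, 0, -25, 1, 0, 0, 0, 0, 0, -30, 1, 0, 0, 0, 0, 0, -40, 1, 0, 0, 0, 0, 0, -40, 1]}}

```text
clock: 15.52
position: [0.577, 0.1672, 0.3449]
ee_rot: [0.001, 1.0, 0.004, 0.001]
contact_force: [0.6, -0.8, 0.6]
width: 0.0856
```

```bash
python3 st.py m
```

```text
p [0.579 0.168 0.349] t 15.625 F [ 0.321  0.434 -0.23 ] M [-0.04   0.004 -0.007] w 0.0854323553833909 yaw 0.48 pitch 0.69 tipL -0.05
```

View pics/side_mc.png

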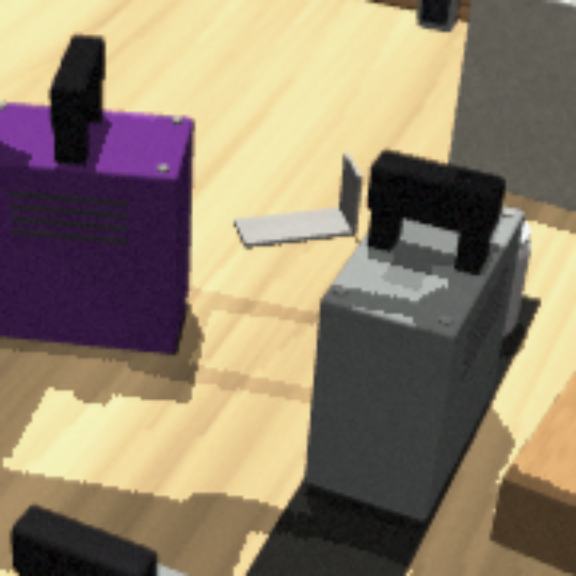

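View pics/top_mc.png

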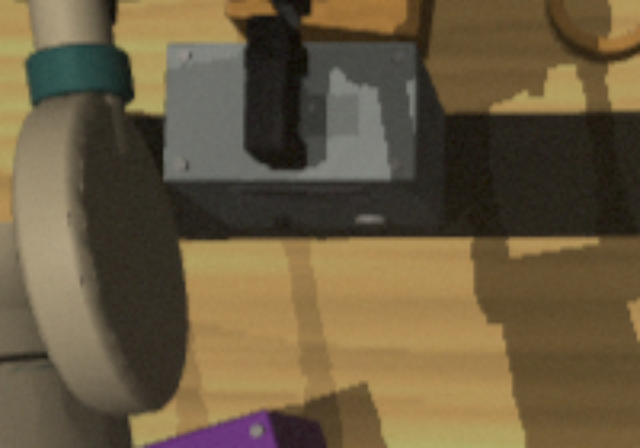

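The case stands free. Lid corners in the top crop are (167,44), (413,41), (416,181) and (163,181). Checking its pose.

Run:
```python
from h import *
np.set_printoptions(precision=4,suppress=True)
t=lambda p:np.array(p)/3.2+[130,130]; f=lambda p:np.array(p)/3.2+[290,130]
c=np.array([plane("top",t(p),.174) for p in((167,44),(413,41),(416,181),(163,181))]);print(c,c.mean(0))
print("tri",tri(t((413,41)),f((458,335))),tri(t((416,181)),f((322,298))),tri(t((167,44)),f((526,212))))
print("base",plane("side",f((308,485)),.012),plane("side",f((420,522)),.012))
print("strip near/far edge",[plane("top",t(p),0) for p in((600,237),(600,114))])
```

```text
[[0.6208 0.2447]
 [0.6235 0.0885]
 [0.533  0.085 ]
 [0.5323 0.2442]] [0.5774 0.1656]
tri [0.6236 0.0885 0.1735] [0.5337 0.0854 0.174 ] [0.6214 0.2453 0.1721]
base [0.5368 0.0854] [0.6188 0.0858]
strip near/far edge [array([ 0.5292, -0.031 ]), array([ 0.6239, -0.0306])]
```

```bash
python3 -c "
from rig import *
print(sign_off(), get_state()['clock'])"
```

```text
the job is handed in; nothing more can be done
the job is handed in; nothing more can be done
```

I walked the taller grey case onto the strip in two steps and let go. It is standing upright there with both feet on the rubber, and I handed the job in at about 15.7 s of the 42 s allowed.

- **First step:** I gripped the bar, tipped the case about 9° onto its left foot, swung the right foot about 40° forward onto the strip and set it down.
- **Second step:** I tipped it onto its right foot, swung the left foot up beside it, lowered it, released and rose straight up.
- **Load on the grip:** the highest lifting force I read was 5.2 N against a weight of about 7.8 N, so at every reading a foot was still carrying weight. Forces were only read at the end of each move, not throughout.
- **Final position:** the case's middle is at about (0.577, 0.166). That puts the feet at roughly x 0.549–0.605, inside the strip's 0.529–0.624.
- **Upright check:** three lid corners came out at 172–174 mm high and the yaw is about 0.5°. The tool was about 110 mm clear of the bar, reading roughly zero force.

One disagreement: the description says 256 mm high in all, but the images put the lid at about 174 mm and the bar top at about 238 mm. That fits the stated 220 mm to the middle of the bar, so I worked from that. The feet themselves were too dark to see on the strip, so their final position is worked out from the body and lid edges.

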